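Jack up the front of a bench press and hold it

TASK

Jack up the front of the low bench press so that a colleague can reach its front feet. First swing the guard panel out until it stands square (at a right angle) to the press front and leave it so; then set the lever jack on the table with its saddle centred under the marked lift pad, within about a centimetre. Pump the handle: one trial stroke fully down, let it come all the way back up so the bed settles, then press it fully down again and finish while still holding it down with the gripper, the bed raised on the jack alone; leave the things around where they are.

Things in the scene. Friction and masses are not known exactly. Their poses are not given: they have to be found in the camera images.
- press: Low grey bench press, bed 260 x 290 mm, 120 mm high, fixed. Origin on the table below the lift pad's centre; x from press front to rear, z up. An open bay at its front, x -45 to +45 mm, between side walls (92 mm high) at y = +115 and -95 mm, holds the lug (y -28 to +28, from x = -25 mm, top z = 93 mm); the table below is free. The closed guard shuts the bay at x = -52 mm.
- lift_pad (a point): Centre of the underside of the lift pad, a round steel pad 44 mm across under the lug in the bay; 71 mm above the table when the bed is down. A ring of small dark studs on the lug's top marks it. The whole bed tilts about its rear feet (axis 285 mm behind the pad): 25 to 40 N at the pad lifts it, unsupported it falls back; with the jack handle fully down the pad is at about 83 mm.
- guard (a joint): Guard panel angle, rad: 0 = closed across the front of the bay, 1.57 = swung out, square to the press front; grows as it opens. Starts at 0 to 0.35. Stiff hinge: stays where left, about 1 N at the post moves it; it has no stop at 1.57 (goes on to 2.6).
- guard_post (a point): Grip point of the black upright round post (16 mm diameter) on the top edge of the guard panel, 150 mm from the hinge axis. The point is 118 mm above the table, the post stands from 92 to 134 mm. The panel is 203 mm long, 8 mm thick, 12 to 92 mm above the table.
- guard_hinge (a point): Point on the guard's vertical hinge axis at the height of guard_post; x = -52, y = +115 mm in the press frame (front left corner seen from the robot). Opening carries the post from the -y side of the hinge, in the press frame, round to its -x side.
- jack: Loose steel lever jack, about 0.8 kg: base plate 220 x 80 x 8 mm, grip block, round saddle, handle. Origin on its underside below the grip block; z up, x from the handle end to the saddle. Base plate from x = -125 to +95 mm.
- jack_grip (a point): Grip point in the jack's upright steel grip block, 45 mm above the jack's underside. Block: 40 mm along the jack's x, 32 mm wide across (y), from 8 to 72 mm above the underside. Same axes as the jack; grasp it across y.
- saddle_top (a point): Centre of the top of the round saddle, 36 mm across, 75 mm ahead (+x) of the grip point, 60 mm above the jack's underside when down. Rises 36 mm per rad of handle, 23 mm in all; it meets the pad after 11 mm.
- jack_handle (a joint): Jack handle, rad: 0 = up (37 degrees above level, sprung to there), 0.65 = fully down, level, at its stop. Drives the saddle directly; when let go, the handle comes up and the saddle goes down.
- handle_pad (a point): Centre of the upper face of the rubber pad (44 x 30 x 14 mm) at the handle's end, to be pressed. The handle pivots about the jack's y at x = -10, z = 60 mm in the jack frame; this point lies 105 mm out along the handle, 7 mm above its centre line: 129 mm above the table when up, 67 mm fully down. Pressing takes 2 to 5 N free, 10 to 20 N lifting the bed.
- tub_a: red paint tub with white lid, 90 mm across, 94 mm tall, near the hinge side of the press; to be left where it is. Origin at its underside or middle
- tub_b: blue paint tub, same size, beside the red one; to be left where it is. Origin at its underside or middle
- tub_c: yellow paint tub, same size, at the left of the table; to be left where it is. Origin at its underside or middle
- glove_carton: closed white carton 180 x 110 x 70 mm at the right; to be left where it is. Origin at its underside or middle
- water_bottle: clear bottle 64 mm across, 210 mm tall, right of the press; to be left where it is. Origin at its underside or middle
- tape_roll: flat roll of tape 90 mm across, 24 mm tall, near the robot; to be left where it is. Origin at its underside or middle
- brush: paint brush lying at the left; to be left where it is. Origin at its underside or middle
- wrench: wrench lying at the right; to be left where it is. Origin at its underside or middle
There are look-alikes about, which are no part of the job. What is shaped like the jack but purple is not meant.

How it is judged (in metres and radians):
On the way, in this order (a step that is already met when the one before it is completed fails the run):
1. the guard panel stands square to the press front (value of joint guard between 1.42 and 1.72 rad and height (world z) of lift_pad below 0.074 m), for 0.2 s.
2. the jack stands on the table, saddle centred under the lift pad, handle up (value of joint guard between 1.42 and 1.72 rad and horizontal distance between saddle_top and lift_pad below 0.012 m and height (world z) of jack_grip between 0.041 and 0.049 m and angle between jack_grip's own z axis and vertical below 0.06 rad and value of joint jack_handle below 0.15 rad), for 0.2 s.
3. first stroke: the handle is pressed fully down and the bed rises (value of joint guard between 1.42 and 1.72 rad and horizontal distance between saddle_top and lift_pad below 0.012 m and height (world z) of jack_grip between 0.041 and 0.049 m and angle between jack_grip's own z axis and vertical below 0.06 rad and value of joint jack_handle above 0.57 rad and height (world z) of lift_pad above 0.0785 m and contact force between jack and press above 8 N and contact force between each of the arm, the fingers and press below 1 N), for 0.2 s.
4. the handle has come back up and the bed is down (value of joint guard between 1.42 and 1.72 rad and horizontal distance between saddle_top and lift_pad below 0.012 m and height (world z) of jack_grip between 0.041 and 0.049 m and angle between jack_grip's own z axis and vertical below 0.06 rad and value of joint jack_handle below 0.12 rad and height (world z) of lift_pad below 0.0735 m), for 0.2 s.
At the end, for the whole second after the job is handed in: After one full stroke and return, the gripper holds the handle down (within 0.08 rad of its stop, over 3 N); the lift pad is raised by 7.5 mm or more on the saddle alone, robot not touching it; saddle within 12 mm of the pad's centre, jack flat on the table, guard within 8 degrees of square (all of step 3 and contact force between the fingers and jack above 3 N); the arm keeps its last pose, push and grip.
It fails at once if a bystander (tub, carton, bottle, tape, brush, wrench) is moved by more than 30 mm (distance of any of tub_a, tub_b, tub_c, glove_carton, water_bottle, tape_roll, brush, wrench from where it was at the start of the episode above 0.03 m).
It fails at once if the jack is tipped over by more than 45 degrees (angle between jack_grip's own z axis and vertical above 0.785 rad).
It also fails if it takes over 70 s, if anything falls off the work surface, if the arm or the gripper's body presses on something with over 40 N, if the wrist force passes 120 N, or if a joint passes its speed limit or range.

ROBOT

A 6-joint arm with a two-finger parallel gripper is mounted at the origin on the work surface. World frame = base frame: x ahead of the robot, y to its left, z up, the work surface at z = 0. Lengths are in m, angles in degrees, forces in N, time in s.
With the tool pointing down it reaches from about 0.3 to 0.75 m from the base axis. Payload 8.5 kg.
Tool frame: the origin (TCP) lies at the very end of the fingers, on their centre line; the grasp point (between the pads) lies 19 mm behind it; z points along the fingers, y is the direction in which the jaws open and shut (so a half turn about z gives the same grasp; the last joint's range is limited). The gripper opens to 85 mm and grips with 20 to 120 N. Pads are 22 mm wide; open, the fingers measure 114 mm over their backs; the gripper's body (76 mm by 85 mm) begins 54 mm behind the grasp point. The pads swing forward as they close: fully open they stand 13 mm farther back than shut.
Start: joints at [-87.393, 21.807, 74.336, -0, 83.858, -12.336], TCP at [0.142, -0.531, 0.231] pointing down, gripper open.
Joint ranges: [-178.18, 178.18], [-50.72, 133.34], [12.68, 142.11], [-81.47, 261.47], [9.98, 163.14], [-165.26, 165.26]. Speed limits (degrees/s): [136.94, 136.94, 180, 180, 180, 180].

INTERFACE

Orientations are given as a 3x3 rotation matrix whose columns are the frame's x, y, z axes.
In Python, from rig import env, vision, close_job, spotter gives the robot as it stands. The module is installed in compiled form; this text tells all that it offers.
- The arm moves only by the tool jog_arm, never from a script. Its argument "plan" is a list that holds one entry, the list of rows, each a list of 6 numbers: the shift along the tool's x, y, z in units of 40 mm (1.0 is 40 mm), then the turn, a rotation vector about the tool's x, y, z in units of 0.15 rad (1.0 is 0.15 rad). A call has 1 to 10 rows; each row shifts and turns the commanded pose from where the row before left it, along the tool's axes as they then stand; what a row does not reach is not made up. A row lasts 1/10 s, in which the tool goes at most 50 mm and 8.59 degrees, less where a joint would pass 70% of its speed; a pose out of reach is approached as far as the arm can. A call with a number of a shift or a turn outside -1 to 1 is refused whole. A call with a gripper value outside its range is refused whole. "grip" is the opening, from -1 (shut) to 1 (fully open), set as the call begins (left out, the last holds). The fingers move at their own pace and stop on an object; "squeeze" is the grip in N (left out, the last holds). Time passes only in rows, so rows that do not move let the fingers close. It gives the time, the measured TCP pose, the force and the opening at its end, in the units of the state.
- env.observe(): the state, without advancing time (a new reading comes with each control period).
- vision.get_image(name): name is "scene" or "top"; returns (picture, depth): 384x512x3 uint8, red, green, blue; 384x512 float32, m along the optical axis (not along the pixel's ray), 0 where there is no reading.
- vision.camera_info(name): a dict with "fx", "fy", "cx", "cy" (pixels), "rvec" (rotation vector, rad) and "tvec" (3), from world to camera coordinates, as OpenCV has them. Camera axes: x right, y down, z forward; pixel columns grow to the right and rows downward; lengths in m; the calibration is good to about 2 mm. A picture is of the moment at which its call begins. camera_info takes no time and is no camera call.
- close_job(): hands the job in, once; it reports no verdict.
Trained networks look in the newest picture that a camera, given by its name, has taken for a name from the list of things; names that differ only in an ending like _2 or _b are one class to them, and where a whole thing is asked for, a point or a joint stands for the part that bears it (a point fixed in the world has none). Each returns a list of dicts, best first, with "score" (0 to 1); they miss things now and then, are a little off and sometimes report something else, mostly with a low value. They report only what shows in the picture. A call takes as long as a camera call. They do not tell look-alikes from the thing itself.
- spotter.trace(camera, query): "pixels" (384x512 bool, what is visible of it) and "rect" ([left, top, right, bottom] in pixels, round what is visible of it).
The state is a dict: "time_s": time; "q": joint angles; "qvel": joint speeds; "joint_efforts": joint torques, N m; "position": TCP position; "tool_rot": TCP orientation; "ft_force": force on the tool from outside, world axes, zero at the start; "wrist_torque": the same for the moment, N m; "grip_width": finger opening in m.
Only numpy, scipy, OpenCV 4.12 (cv2) and the standard library are available. Lean on these libraries where they do the work, as an engineer would, in place of code of your own. Each camera call takes 0.05 s, during which the arm holds its last target.

## Working session

There is one attempt and no reset: what is moved stays moved. The work goes in short steps, Python scripts to look and compute and a tool call to move; the robot and the scene stay as the last step left them, time stands still between calls to the robot, and variables do not carry over. Pictures are saved under pics/ and viewed, and the job is handed in when it is done.

Besides the shell and the picture viewer there is one more tool, called as name([rows], argument=value, ...), one row to a line, values as JSON. jog_arm: Moves the arm, as the interface text tells. Its arguments: {"type":"object","properties":{"plan":{"type":"array"},"grip":{"type":"number"},"squeeze":{"type":"number"}},"required":["plan"]}

```bash
ls; mkdir -p pics; python3 - <<'E'
from rig import env, vision
import cv2
for n in("scene","top"):
    im,d=vision.get_image(n); cv2.imwrite(f"pics/{n}0.png",cv2.cvtColor(im,cv2.COLOR_RGB2BGR)); print(vision.camera_info(n))
print(env.observe())
E
```

```text
pics
{'fx': 420.22481445480764, 'fy': 420.22481445480764, 'cx': 252.4484209308698, 'cy': 188.6577335278721, 'rvec': array([ 2.31720532,  0.75045428, -0.25935897]), 'tvec': array([-0.37537645, -0.1537983 ,  1.94560747])}
{'fx': 369.7330560283259, 'fy': 369.7330560283259, 'cx': 253.84387433080062, 'cy': 192.73783865174204, 'rvec': array([ 2.16186104, -2.10465422,  0.1529272 ]), 'tvec': array([-0.01234176,  0.50046478,  1.31162211])}
{'time_s': 0.1, 'q': array([-8.73926942e+01,  2.18386621e+01,  7.43788486e+01,  9.36318211e-04,
        8.38578096e+01, -1.23345428e+01]), 'qvel': array([ 0.06449629, -0.09432941, -0.08066432,  0.11993235,  0.03332941,
        0.15304673]), 'joint_efforts': array([ 3.97610158e-03, -4.49216545e+01, -2.31655455e+01, -1.65708207e-04,
        3.64593994e-03,  1.12949232e-05]), 'position': array([ 0.14181273, -0.53113969,  0.23076835]), 'tool_rot': array([[ 9.66188473e-01,  2.57836833e-01, -4.35698235e-05],
       [ 2.57836666e-01, -9.66187625e-01,  1.31396488e-03],
       [ 2.96691919e-04, -1.28077162e-03, -9.99999136e-01]]), 'ft_force': array([0.20761735, 0.23638809, 0.45442946]), 'wrist_torque': array([0.00163886, 0.04456093, 0.01668445]), 'grip_width': 0.08522657731234352}
```

View pics/scene0.png

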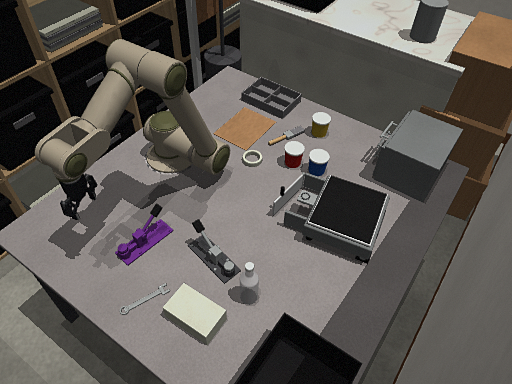

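View pics/top0.png

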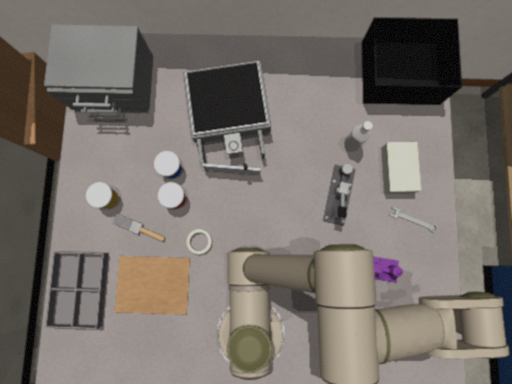

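The scene view shows the grey jack near (215,250) and the purple look-alike near (145,240). The press is at (335,215). In the top view the jack is near (343,190), the press lug near (233,145) and the guard near (232,168).

```bash
cat > h.py <<'E'
import numpy as np, cv2
from rig import env, vision, spotter
def cam(n):
    c=vision.camera_info(n); R=cv2.Rodrigues(np.array(c['rvec']))[0]; return c,R,np.array(c['tvec'])
def world(n,d):
    c,R,t=cam(n); v,u=np.mgrid[0:384,0:512]
    P=np.stack([(u-c['cx'])/c['fx']*d,(v-c['cy'])/c['fy']*d,d],-1)
    return (P-t)@R
def atz(n,u,v,z):
    c,R,t=cam(n); r=R.T@np.array([(u-c['cx'])/c['fx'],(v-c['cy'])/c['fy'],1.]); o=-R.T@t
    return o+r*(z-o[2])/r[2]
def proj(n,p):
    c,R,t=cam(n); q=R@np.array(p)+t; return c['fx']*q[0]/q[2]+c['cx'],c['fy']*q[1]/q[2]+c['cy']
def crop(n,im,box,s,fn):
    l,t,r,b=box; cv2.imwrite(fn,cv2.cvtColor(cv2.resize(im[t:b,l:r],None,fx=s,fy=s,interpolation=cv2.INTER_CUBIC),cv2.COLOR_RGB2BGR))
E
python3 - <<'E'
from h import *
im,d=vision.get_image("top"); np.savez("top0.npz",im=im,d=d)
for q in("jack","press","guard","guard_post","lift_pad","jack_grip","saddle_top","handle_pad","tub_a","water_bottle"):
    for r in spotter.trace("top",q)[:3]:
        W=world("top",d)[r['pixels']&(d>0)]
        print(q,round(r['score'],2),r['rect'],r['pixels'].sum(),W.mean(0).round(3),W.min(0).round(3),W.max(0).round(3))
crop("top",im,(170,50,380,240),3.5,"pics/c1.png")
im,d=vision.get_image("scene");np.savez("scene0.npz",im=im,d=d)
crop("scene",im,(180,150,400,300),3.5,"pics/c2.png")
E
```

```text
jack 0.7 [325.4, 161.2, 356.4, 225.7] 1307 [ 0.505 -0.309  0.034] [ 0.394 -0.375 -0.004] [ 0.622 -0.256  0.147]
jack 0.65 [374.5, 254.9, 401.8, 281.7] 569 [ 0.242 -0.475  0.031] [ 0.198 -0.527 -0.001] [ 0.282 -0.416  0.081]
press 0.63 [181.2, 59.2, 271.1, 173.6] 6595 [0.792 0.105 0.113] [ 0.574 -0.052 -0.002] [0.981 0.273 0.143]
guard 0.76 [202.8, 165.5, 260.2, 174.3] 422 [0.583 0.084 0.066] [ 0.574 -0.016 -0.004] [0.614 0.188 0.143]
guard_post 0.77 [201.7, 162.1, 259.0, 174.6] 394 [0.582 0.084 0.07 ] [ 0.574 -0.016 -0.003] [0.609 0.188 0.143]
lift_pad 0.71 [184.7, 60.9, 273.8, 170.6] 6461 [0.794 0.107 0.114] [ 0.574 -0.051 -0.004] [1.041 0.282 0.143]
jack_grip 0.86 [372.3, 257.2, 404.8, 279.7] 562 [ 0.24  -0.474  0.031] [ 0.198 -0.524  0.003] [ 0.282 -0.416  0.081]
jack_grip 0.71 [322.9, 162.0, 353.9, 224.1] 1313 [ 0.505 -0.308  0.033] [ 0.397 -0.37  -0.005] [ 0.622 -0.256  0.147]
jack_grip 0.16 [380.5, 142.6, 421.1, 194.8] 1807 [ 0.602 -0.523  0.066] [ 0.516 -0.588  0.003] [ 0.698 -0.474  0.081]
saddle_top 0.56 [341.7, 164.5, 355.1, 173.9] 78 [ 0.595 -0.333  0.061] [ 0.579 -0.349  0.043] [ 0.612 -0.315  0.068]
saddle_top 0.55 [390.9, 270.6, 405.5, 277.5] 75 [ 0.236 -0.502  0.061] [ 0.222 -0.516  0.054] [ 0.253 -0.483  0.068]
handle_pad 0.65 [335.0, 187.8, 348.1, 215.4] 149 [ 0.444 -0.3    0.121] [ 0.41  -0.333  0.013] [ 0.517 -0.281  0.147]
tub_a 0.98 [156.5, 150.0, 182.8, 178.0] 542 [0.588 0.311 0.088] [0.547 0.272 0.003] [0.636 0.359 0.104]
tub_a 0.75 [156.2, 183.8, 187.2, 206.6] 562 [0.479 0.292 0.089] [ 0.437  0.251 -0.002] [0.54  0.36  0.103]
tub_a 0.75 [89.0, 183.4, 115.8, 207.9] 632 [0.471 0.54  0.085] [ 0.43   0.502 -0.001] [0.517 0.589 0.103]
water_bottle 0.97 [344.8, 120.7, 372.4, 151.2] 519 [ 0.696 -0.356  0.123] [ 0.674 -0.435 -0.001] [ 0.763 -0.333  0.216]
```

```bash
ls pics
```

```text
c1.png
c2.png
scene0.png
top0.png
```

View pics/c1.png

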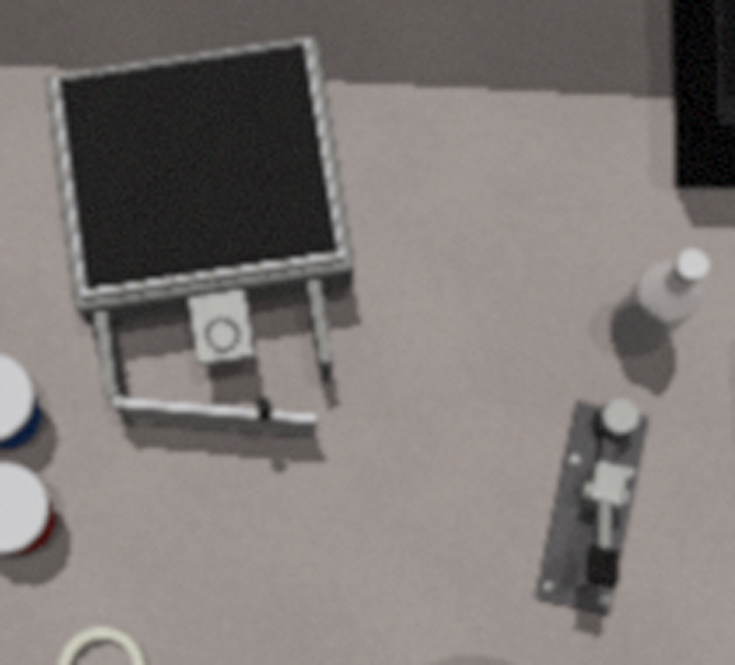

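View pics/c2.png

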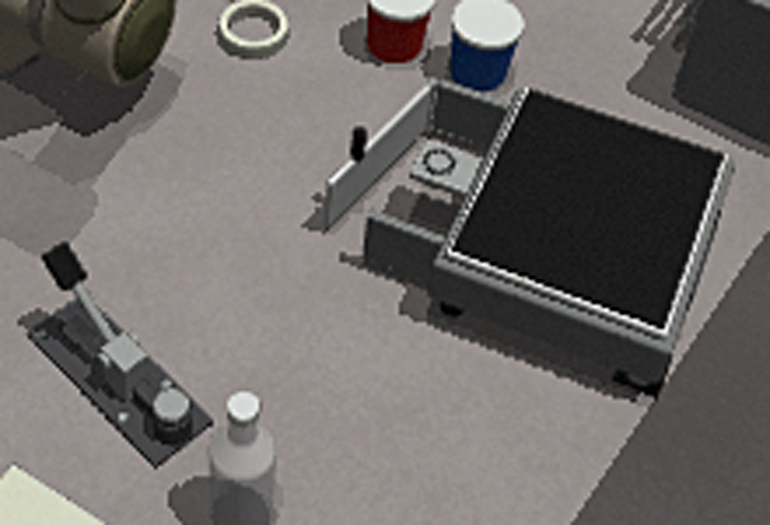

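The top crop shows the lug ring at (223,335), the guard running from (118,403) to (315,418) with its post at (265,408), and the jack saddle at (620,417) with the grip block at (607,483). The scene crop shows the ring at (439,162) and the saddle at (171,405).

```bash
python3 - <<'E'
from h import *
def T(x,y,z): return atz("top",170+(x+.5)/3.5-.5,50+(y+.5)/3.5-.5,z).round(4)
def S(x,y,z): return atz("scene",180+(x+.5)/3.5-.5,150+(y+.5)/3.5-.5,z).round(4)
print("ring",T(223,335,.093),S(439,162,.093))
print("saddle",T(620,417,.06),S(171,401,.06))
print("blocktop",T(609,482,.072))
print("post top",T(265,404,.134),S(359,130,.134))
print("guard ends top",T(118,403,.092),T(315,418,.092),S(432,84,.092),S(328,183,.092))
# bed rect
z=np.load("top0.npz"); im,d=z['im'],z['d']; W=world("top",d)
m=(abs(W[...,2]-.12)<.012)&(W[...,0]>.6)&(W[...,1]>-.08)&(W[...,1]<.3)
r=cv2.minAreaRect(W[m][:,:2].astype(np.float32)); print("bed",r, cv2.boxPoints(r))
# jack base plate: pixels height 4..14mm & dark
m=(W[...,0]>.37)&(W[...,0]<.65)&(W[...,1]>-.39)&(W[...,1]<-.24)
print("heights",np.histogram(W[m][:,2],bins=[-.02,-.004,.004,.012,.02,.04,.055,.066,.08,.1,.15]))
for lo,hi in((.052,.066),(.066,.082)):
    k=m&(W[...,2]>lo)&(W[...,2]<hi); k&=(W[...,0]>.5); print(lo,W[k].mean(0),k.sum(), W[k].min(0),W[k].max(0))
g=im.astype(int).sum(2); k=m&(W[...,2]<.02)&(g<250)
print(np.histogram(g[m],bins=12))
for r in spotter.trace("top","jack")[:2]:
    P=r['pixels'];
    if P[:, :360].sum()<500: continue
    vv,uu=np.nonzero(P)
    Q=np.array([atz("top",u,v,.008)[:2] for u,v in zip(uu,vv)],np.float32)
    b=cv2.minAreaRect(Q); print("jack rect",b,cv2.boxPoints(b))
E
```

```text
ring [0.662  0.0783 0.093 ] [0.6587 0.0813 0.093 ]
saddle [ 0.5939 -0.3335  0.06  ] [ 0.5909 -0.3311  0.06  ]
blocktop [ 0.5231 -0.3187  0.072 ]
post top [0.5811 0.0314 0.134 ] [0.5762 0.0358 0.134 ]
guard ends top [0.5883 0.1826 0.092 ] [ 0.5777 -0.018   0.092 ] [0.5887 0.1828 0.092 ] [ 0.5735 -0.0188  0.092 ]
bed ((0.8326433897018433, 0.11063897609710693), (0.2570231556892395, 0.2846022844314575), 10.181580543518066) [[ 0.6810012   0.22798245]
 [ 0.7313099  -0.05213806]
 [ 0.9842856  -0.00670449]
 [ 0.9339769   0.273416  ]]
heights (array([  31, 1290, 1001,  190,   60,   32,   85,  122,   20,  125]), array([-0.02 , -0.004,  0.004,  0.012,  0.02 ,  0.04 ,  0.055,  0.066,
        0.08 ,  0.1  ,  0.15 ]))
0.052 [ 0.58572513 -0.32898272  0.06027127] 91 [ 0.5013156  -0.34865584  0.05232872] [ 0.61184353 -0.29284733  0.06599764]
0.066 [ 0.52224516 -0.31602225  0.0729495 ] 121 [ 0.50019025 -0.33645553  0.06600576] [ 0.60964744 -0.29212505  0.08141656]
(array([  58,   48,   96,  138,  248,  355,  107,  121,  130, 1494,   44,
        117]), array([ 60.        ,  99.91666667, 139.83333333, 179.75      ,
       219.66666667, 259.58333333, 299.5       , 339.41666667,
       379.33333333, 419.25      , 459.16666667, 499.08333333,
       539.        ]))
jack rect ((0.5138387680053711, -0.31616678833961487), (0.08395390957593918, 0.23257875442504883), 78.17554473876953) [[ 0.3914154  -0.33342367]
 [ 0.61905885 -0.3810823 ]
 [ 0.6362622  -0.2989099 ]
 [ 0.4086187  -0.25125128]]
```

Measurements that agree between the two cameras:

| Item | Value |
|---|---|
| Pad | about (0.660, 0.080) |
| Press yaw | 10.2° |
| Hinge | about (0.588, 0.183) |
| Guard angle | about 0.24 rad |
| Jack origin | about (0.520, -0.317) |
| Jack yaw | -11.8° |

First I turn the tool to the panel, then travel to it.

```bash
cat >> h.py <<'E'
def go(p,yaw=None,dot=True):
    s=env.observe(); R=s['tool_rot']; d=R.T@(np.array(p)-s['position'])/.04
    y=np.degrees(np.arctan2(R[1,0],R[0,0]))
    print('t',s['time_s'],'pos',s['position'].round(4),'yaw',y.round(2),'tilt',R[:,2].round(4),'F',s['ft_force'].round(1),'g',round(s['grip_width'],4))
    out=['units xyz',d.round(3)]
    if yaw is not None:
        e=(yaw-y+90)%180-90; out+=['rz units',round(-np.radians(e)/.15,3)]
    print(*out)
E
python3 - <<'E'
from h import *
go([.578,.034,.231],86.4)
# tape position
im,d=vision.get_image("top")
for r in spotter.trace("top","tape_roll")[:1]:
    W=world("top",d)[r['pixels']]; print(W.mean(0),W.min(0),W.max(0))
E
```

```text
t 0.75 pos [ 0.1418 -0.5314  0.2313] yaw 14.94 tilt [ 0. -0. -1.] F [ 1.1 -0.3  0.2] g 0.0851
units xyz [ 1.4181e+01 -1.0845e+01  8.0000e-03] rz units -8.314
[0.32457894 0.19570759 0.02682321] [ 0.28097197 -0.020254   -0.00265634] [0.36546022 0.2468752  1.37350499]
```

jog_arm([
  [[0,0,0,0,0,-0.92],[0,0,0,0,0,-0.92],[0,0,0,0,0,-0.92],[0,0,0,0,0,-0.92],[0,0,0,0,0,-0.92],[0,0,0,0,0,-0.92],[0,0,0,0,0,-0.92],[0,0,0,0,0,-0.92],[0,0,0,0,0,-0.95]],
])

```text
time_s: 1.75
position: [0.1418, -0.5314, 0.2313]
tool_rot: [[0.058, 0.998, 0.0], [0.998, -0.058, -0.0], [-0.0, 0.0, -1.0]]
ft_force: [0.5, 1.0, -0.7]
grip_width: 0.0855
```

```bash
python3 -c "
from h import *
go([.578,.034,.231],86.4)"
```

```text
t 1.75 pos [ 0.1418 -0.5314  0.2313] yaw 86.69 tilt [ 0. -0. -1.] F [ 0.5  1.  -0.7] g 0.0855
units xyz [1.4740e+01 1.0071e+01 8.0000e-03] rz units 0.034
```

jog_arm([
  [[0.8,0.55,0,0,0,0],[0.8,0.55,0,0,0,0],[0.8,0.55,0,0,0,0],[0.8,0.55,0,0,0,0],[0.8,0.55,0,0,0,0],[0.8,0.55,0,0,0,0],[0.8,0.55,0,0,0,0],[0.8,0.55,0,0,0,0],[0.8,0.55,0,0,0,0]],
])

```text
time_s: 2.65
position: [0.3585, -0.2552, 0.2315]
tool_rot: [[0.064, 0.998, 0.0], [0.998, -0.064, -0.0], [-0.0, 0.0, -1.0]]
ft_force: [0.2, 0.2, 0.1]
grip_width: 0.0857
```

jog_arm([
  [[0.8,0.55,0,0,0,0],[0.8,0.55,0,0,0,0],[0.8,0.55,0,0,0,0],[0.8,0.55,0,0,0,0],[0.8,0.55,0,0,0,0],[0.8,0.55,0,0,0,0],[0.8,0.55,0,0,0,0],[0.6,0.4,0,0,0,0],[0,0,0,0,0,0]],
], grip=-0.1)

```text
time_s: 3.55
position: [0.5444, -0.0173, 0.2309]
tool_rot: [[0.06, 0.998, 0.0], [0.998, -0.06, 0.001], [0.001, 0.0, -1.0]]
ft_force: [-0.6, -0.6, -0.3]
grip_width: 0.0386
```

```bash
python3 -c "
from h import *
go([.579,.034,.101],86.4)"
```

```text
t 3.55 pos [ 0.5444 -0.0173  0.2309] yaw 86.56 tilt [ 2.e-04  6.e-04 -1.e+00] F [-0.6 -0.6 -0.3] g 0.0386
units xyz [1.331 0.786 3.25 ] rz units 0.019
```

jog_arm([
  [[0.65,0.4,0,0,0,0],[0.65,0.4,0,0,0,0],[0,0,0,0,0,0]],
], grip=0.2)

```text
time_s: 3.85
position: [0.5792, 0.0317, 0.231]
tool_rot: [[0.061, 0.998, 0.0], [0.998, -0.061, 0.0], [0.0, 0.0, -1.0]]
ft_force: [-0.2, -0.1, -0.7]
grip_width: 0.0516
```

```bash
python3 -c "
from h import *
im,d=vision.get_image('scene'); crop('scene',im,(230,100,400,240),4,'pics/c3.png')
im,d=vision.get_image('top'); crop('top',im,(170,80,330,220),4,'pics/c3t.png')
go([.579,.034,.101],86.4)"
```

```text
t 3.95 pos [0.5781 0.0297 0.2311] yaw 86.39 tilt [-6.e-04 -3.e-04 -1.e+00] F [-0.4 -0.5  0.4] g 0.0508
units xyz [0.109 0.019 3.253] rz units -0.001
```

View pics/c3.png

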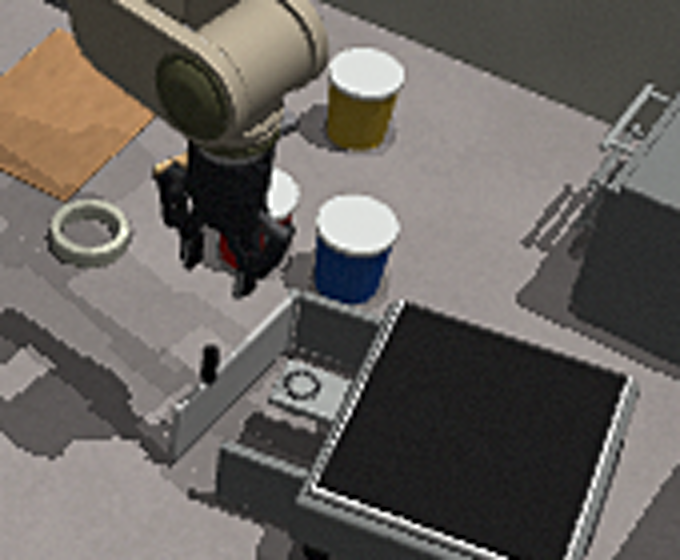

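The scene crop shows the open fingers at about (190,260) and (245,285), above the post at (210,362). I descend and grip it.

jog_arm([
  [[0.1,0,0.8,0,0,0],[0,0,0.8,0,0,0],[0,0,0.8,0,0,0],[0,0,0.8,0,0,0],[0,0,0,0,0,0]],
])

```text
time_s: 4.45
position: [0.5761, 0.0331, 0.1]
tool_rot: [[0.065, 0.998, -0.008], [0.998, -0.065, 0.001], [0.0, -0.008, -1.0]]
ft_force: [-1.1, -0.3, -0.6]
grip_width: 0.0514
```

jog_arm([
  [[0,0,0,0,0,0],[0,0,0,0,0,0],[0,0,0,0,0,0],[0,0,0,0,0,0],[0,0,0,0,0,0]],
], grip=-1, squeeze=20)

```text
time_s: 4.95
position: [0.5795, 0.0335, 0.1054]
tool_rot: [[0.063, 0.998, 0.004], [0.998, -0.063, -0.001], [-0.001, 0.004, -1.0]]
ft_force: [-0.7, -1.5, 7.3]
grip_width: 0.0152
```

```bash
python3 -c "
from h import *
go([.579,.034,.101],86.4)
im,d=vision.get_image('scene'); crop('scene',im,(230,100,400,240),4,'pics/c4.png')"
```

```text
t 4.95 pos [0.5795 0.0335 0.1054] yaw 86.36 tilt [ 0.0037 -0.0012 -1.    ] F [-0.7 -1.5  7.3] g 0.0152
units xyz [ 0.011 -0.013  0.11 ] rz units -0.005
```

View pics/c4.png

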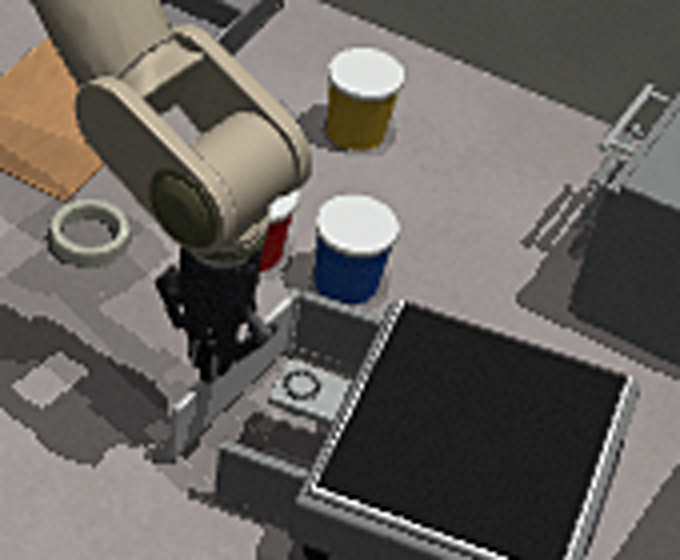

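The fingers are closed on the post, at 15 mm width. I ease up 4 mm and swing the panel 76° in equal arc steps, with tool x along the panel.

jog_arm([
  [[0,0,-0.1,0,0,0],[0.03,-0.5,0,0,0,0.89],[0.03,-0.5,0,0,0,0.89],[0.03,-0.5,0,0,0,0.89],[0.03,-0.5,0,0,0,0.89],[0.03,-0.5,0,0,0,0.89]],
])

```text
time_s: 5.6
position: [0.4869, 0.0731, 0.1061]
tool_rot: [[0.672, 0.74, -0.0], [0.74, -0.672, 0.003], [0.002, -0.002, -1.0]]
ft_force: [10.6, 11.2, -20.0]
grip_width: 0.0154
```

```bash
python3 -c "
from h import *
go([.441,.157,.105],10.2)"
```

```text
t 5.6 pos [0.4869 0.0731 0.1061] yaw 47.76 tilt [-5.e-04  3.e-03 -1.e+00] F [ 10.6  11.2 -20. ] g 0.0154
units xyz [ 0.782 -2.26   0.034] rz units 4.37
```

jog_arm([
  [[0.03,-0.5,0.05,0,0,0.89],[0.03,-0.5,0,0,0,0.89],[0.03,-0.5,0,0,0,0.89],[0.03,-0.5,0,0,0,0.89]],
])

```text
time_s: 6.0
position: [0.4458, 0.1388, 0.1061]
tool_rot: [[0.955, 0.295, 0.006], [0.295, -0.955, 0.001], [0.006, 0.001, -1.0]]
ft_force: [15.0, 3.1, -14.7]
grip_width: 0.0154
```

```bash
python3 -c "
from h import *
go([.441,.157,.105],10.2)"
```

```text
t 6.0 pos [0.4458 0.1388 0.1061] yaw 17.18 tilt [ 0.0057  0.0012 -1.    ] F [ 15.    3.1 -14.7] g 0.0154
units xyz [ 0.019 -0.469  0.026] rz units 0.813
```

jog_arm([
  [[0.05,-0.45,0,0,0,0.8],[0,0,0,0,0,0]],
])

```text
time_s: 6.2
position: [0.4415, 0.1574, 0.106]
tool_rot: [[0.983, 0.183, 0.003], [0.183, -0.983, 0.001], [0.004, -0.001, -1.0]]
ft_force: [4.6, 1.5, -5.9]
grip_width: 0.0152
```

```bash
python3 -c "
from h import *
go([.441,.157,.105],10.2)
im,d=vision.get_image('top'); crop('top',im,(150,80,330,220),4,'pics/c5.png')
im,d=vision.get_image('scene'); crop('scene',im,(230,100,400,240),4,'pics/c5s.png')"
```

```text
t 6.2 pos [0.4415 0.1574 0.106 ] yaw 10.54 tilt [ 0.0035  0.0012 -1.    ] F [ 4.6  1.5 -5.9] g 0.0152
units xyz [-0.013  0.008  0.024] rz units 0.04
```

View pics/c5.png

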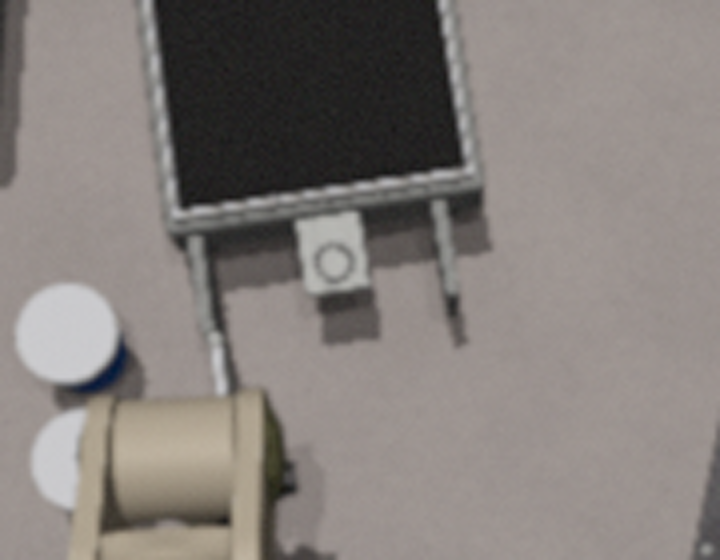

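View pics/c5s.png

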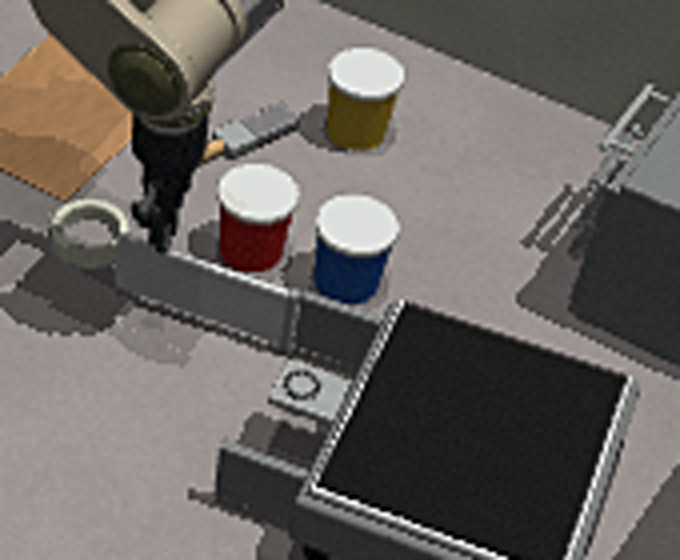

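The panel now lies in line with the left wall, in the scene crop from (115,265) to (295,320). I release it and lift off.

jog_arm([
  [[0,0,0,0,0,0],[0,0,0,0,0,0],[0,0,0,0,0,0],[0,0,-0.5,0,0,0],[0,0,-1,0,0,0],[0,0,-1,0,0,0],[0,0,-1,0,0,0]],
], grip=-0.2)

```text
time_s: 7.0
position: [0.4402, 0.1554, 0.2471]
tool_rot: [[0.983, 0.184, -0.0], [0.184, -0.983, -0.0], [-0.0, -0.0, -1.0]]
ft_force: [1.0, -0.2, 0.4]
grip_width: 0.0343
```

```bash
python3 -c "
from h import *
go([.5205,-.3172,.24],-11.8)"
```

```text
t 7.0 pos [0.4402 0.1554 0.2471] yaw 10.63 tilt [-3.e-04 -0.e+00 -1.e+00] F [ 1.  -0.2  0.4] g 0.0343
units xyz [-0.206 11.982  0.177] rz units 2.61
```

jog_arm([
  [[0,1,0,0,0,0],[0,1,0,0,0,0],[0,1,0,0,0,0],[0,1,0,0,0,0],[0,1,0,0,0,0],[0,1,0,0,0,0],[0,1,0,0,0,0],[0,1,0,0,0,0],[0,1,0,0,0,0]],
], grip=1)

```text
time_s: 7.9
position: [0.507, -0.2, 0.2454]
tool_rot: [[0.983, 0.184, -0.0], [0.184, -0.983, 0.0], [-0.0, -0.0, -1.0]]
ft_force: [0.2, 0.7, -0.0]
grip_width: 0.0854
```

jog_arm([
  [[-0.2,1,0,0,0,0],[0,1,0,0,0,0],[0,1,0,0,0,0],[0,0,0,0,0,0.87],[0,0,0,0,0,0.87],[0,0,0,0,0,0.87],[0,0,0,0,0,0]],
])

```text
time_s: 8.6
position: [0.5212, -0.3178, 0.2453]
tool_rot: [[0.979, -0.206, -0.0], [-0.206, -0.979, 0.0], [-0.0, -0.0, -1.0]]
ft_force: [0.6, 0.2, 0.4]
grip_width: 0.0852
```

```bash
python3 -c "
from h import *
go([.5205,-.3172,.026],-11.8)
im,d=vision.get_image('top'); crop('top',im,(150,80,400,260),3,'pics/c6.png')
np.savez('top1.npz',im=im,d=d)
im,d=vision.get_image('scene'); crop('scene',im,(160,130,360,300),4,'pics/c6s.png')
np.savez('scene1.npz',im=im,d=d)"
```

```text
t 8.6 pos [ 0.5212 -0.3178  0.2453] yaw -11.87 tilt [-3.e-04  3.e-04 -1.e+00] F [0.6 0.2 0.4] g 0.0852
units xyz [-0.018 -0.009  5.482] rz units -0.008
```

View pics/c6.png

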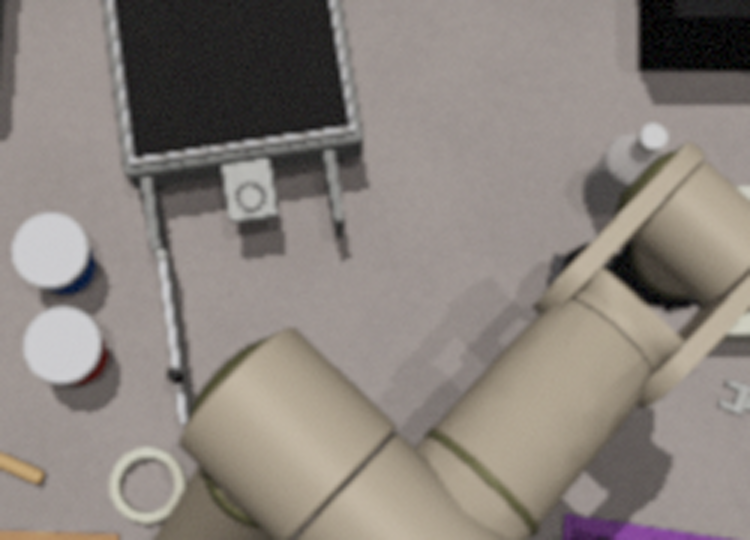

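View pics/c6s.png

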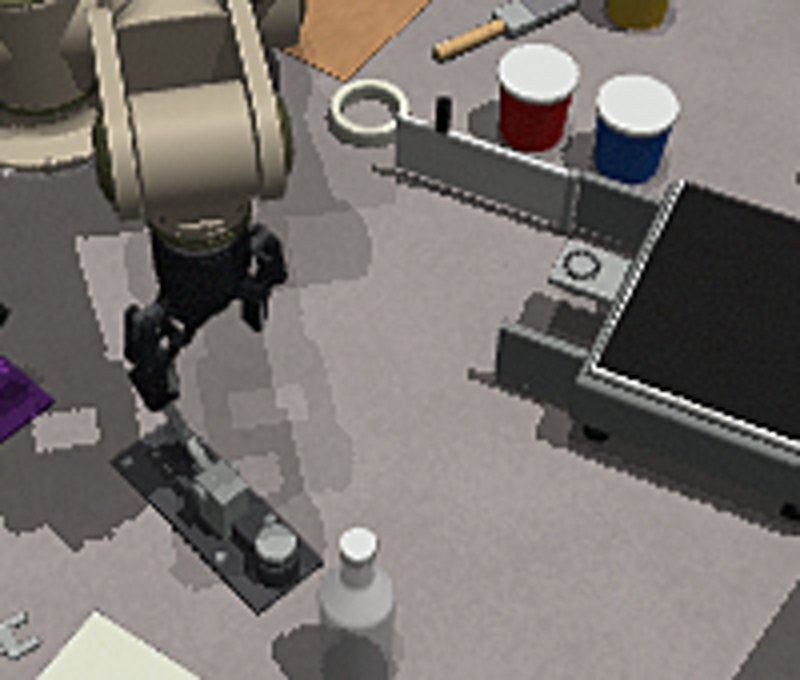

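The top crop shows the guard from (161,250) to (184,422). The jack stays clear below the open gripper. Before descending I check the guard angle and the bottle position.

```bash
python3 - <<'E'
from h import *
def T(x,y,z): return atz("top",150+(x+.5)/3-.5,80+(y+.5)/3-.5,z)
def S(x,y,z): return atz("scene",160+(x+.5)/4-.5,130+(y+.5)/4-.5,z)
a,b=T(161,250,.092),T(183,422,.092); v=b-a; print(a,b,"guard",np.arctan2(v[1],v[0]),'target',-np.pi+np.radians(10.2))
print("post",T(176,374,.134),S(444,98,.134))
print("ring",T(251,196,.093),S(582,265,.093))
a,b=S(575,175,.092),S(400,118,.092);v=b-a;print(a,b,"guard",np.arctan2(v[1],v[0]))
print("saddle",S(276,543,.06), "bottle cap",T(653,136,.21),S(359,540,.21))
E
```

```text
[0.59479385 0.18300384 0.092     ] [0.39140983 0.14746915 0.092     ] guard -2.9686214097607406 target -2.9635690698863715
post [0.44197836 0.15236439 0.134     ] [0.4368362  0.16178741 0.134     ]
ring [0.66330295 0.0784765  0.093     ] [0.65870225 0.08171214 0.093     ]
[0.5889464  0.18489082 0.092     ] [0.39338431 0.14533587 0.092     ] guard -2.9420222104393123
saddle [ 0.59417956 -0.33455737  0.06      ] bottle cap [ 0.707389  -0.3663653  0.21     ] [ 0.70350605 -0.36316664  0.21      ]
```

jog_arm([
  [[0,0,0.9,0,0,0],[0,0,0.9,0,0,0],[0,0,0.9,0,0,0],[0,0,0.9,0,0,0],[0,0,0.9,0,0,0],[0,0,0.9,0,0,0],[0,0,0,0,0,0]],
])

```text
time_s: 9.4
position: [0.5195, -0.3159, 0.0252]
tool_rot: [[0.979, -0.202, -0.007], [-0.202, -0.979, 0.006], [-0.008, -0.004, -1.0]]
ft_force: [-0.3, 0.1, 0.2]
grip_width: 0.0854
```

jog_arm([
  [[0,0,0,0,0,0],[0,0,0,0,0,0],[0,0,0,0,0,0],[0,0,0,0,0,0],[0,0,0,0,0,0],[0,0,0,0,0,0]],
], grip=-1, squeeze=100)

```text
time_s: 10.0
position: [0.5221, -0.3185, 0.0312]
tool_rot: [[0.979, -0.204, 0.002], [-0.204, -0.979, -0.002], [0.003, 0.002, -1.0]]
ft_force: [-0.6, -1.2, 5.8]
grip_width: 0.0308
```

```bash
python3 -c "
from h import *
go([.5205,-.3172,.026],-11.8)
im,d=vision.get_image('scene'); crop('scene',im,(160,130,360,300),4,'pics/c7s.png')"
```

```text
t 10.0 pos [ 0.5221 -0.3185  0.0312] yaw -11.77 tilt [ 0.0024 -0.0024 -1.    ] F [-0.6 -1.2  5.8] g 0.0308
units xyz [-0.046 -0.023  0.13 ] rz units 0.004
```

View pics/c7s.png

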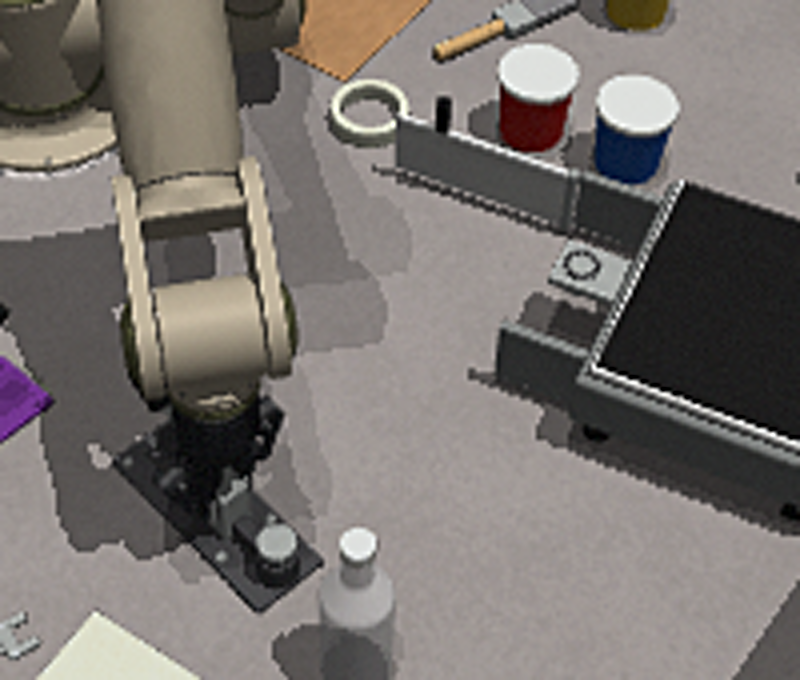

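The block is gripped at 31 mm width. I lift it 30 mm, translate to a pre-position in front of the bay, then turn it.

jog_arm([
  [[0,0,-0.25,0,0,0],[0,0,-0.5,0,0,0],[0,0,0,0,0,0]],
], squeeze=120)

```text
time_s: 10.35
position: [0.5221, -0.3181, 0.0614]
tool_rot: [[0.979, -0.204, 0.002], [-0.204, -0.979, -0.002], [0.003, 0.002, -1.0]]
ft_force: [0.2, -0.8, -8.1]
grip_width: 0.0309
```

```bash
python3 -c "
from h import *
go([.442,.041,.06],10.2)
"
```

```text
t 10.35 pos [ 0.5221 -0.3181  0.0614] yaw -11.77 tilt [ 0.0025 -0.0022 -1.    ] F [ 0.2 -0.8 -8.1] g 0.0309
units xyz [-3.792 -8.38   0.01 ] rz units -2.556
```

Fz is -8.1 N, so the jack's 0.8 kg is carried.

jog_arm([
  [[-0.38,-0.84,0,0,0,0],[-0.38,-0.84,0,0,0,0],[-0.38,-0.84,0,0,0,0],[-0.38,-0.84,0,0,0,0],[-0.38,-0.84,0,0,0,0],[-0.38,-0.84,0,0,0,0],[-0.38,-0.84,0,0,0,0],[-0.38,-0.84,0,0,0,0],[-0.38,-0.84,0,0,0,0],[-0.38,-0.84,0,0,0,0]],
])

```text
time_s: 11.35
position: [0.4404, 0.0437, 0.0589]
tool_rot: [[0.979, -0.204, -0.001], [-0.204, -0.979, 0.0], [-0.001, -0.0, -1.0]]
ft_force: [1.1, 0.0, -8.7]
grip_width: 0.0308
```

jog_arm([
  [[0,0,0,0,0,-0.5],[0,0,0,0,0,-0.5],[0,0,0,0,0,-0.5],[0,0,0,0,0,-0.5],[0,0,0,0,0,-0.55],[0,0,0,0,0,0],[0,0,0,0,0,0]],
])

```text
time_s: 12.05
position: [0.441, 0.0424, 0.059]
tool_rot: [[0.985, 0.174, -0.001], [0.174, -0.985, 0.0], [-0.001, -0.0, -1.0]]
ft_force: [-0.2, -0.3, -9.4]
grip_width: 0.031
```

```bash
python3 -c "
from h import *
go([.442,.041,.06],10.2)
im,d=vision.get_image('scene'); crop('scene',im,(200,110,400,280),4,'pics/c8s.png')
im,d=vision.get_image('top'); crop('top',im,(150,80,350,260),4,'pics/c8t.png')
"
```

```text
t 12.05 pos [0.441  0.0424 0.059 ] yaw 10.01 tilt [-7.e-04  2.e-04 -1.e+00] F [-0.2 -0.3 -9.4] g 0.031
units xyz [ 0.018  0.038 -0.024] rz units -0.023
```

View pics/c8s.png

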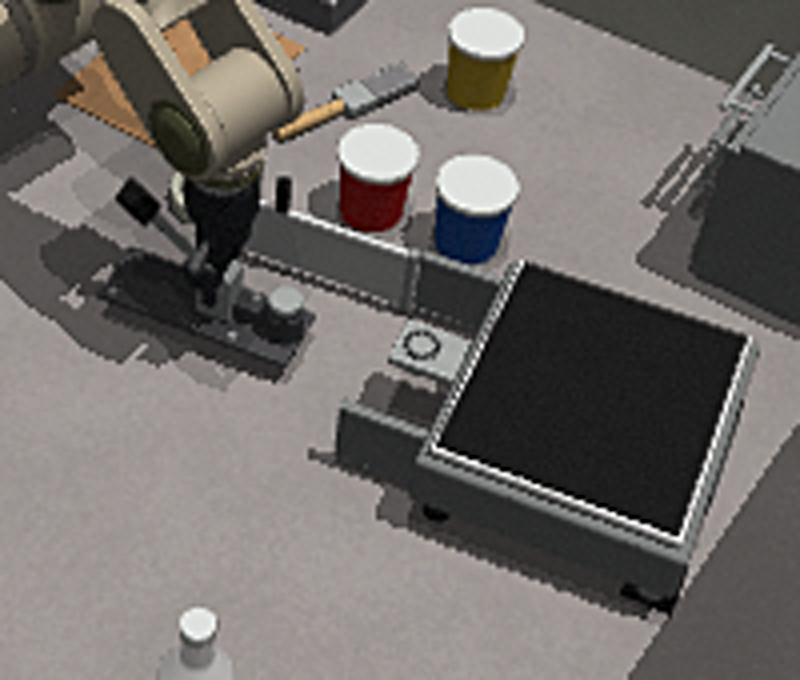

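View pics/c8t.png

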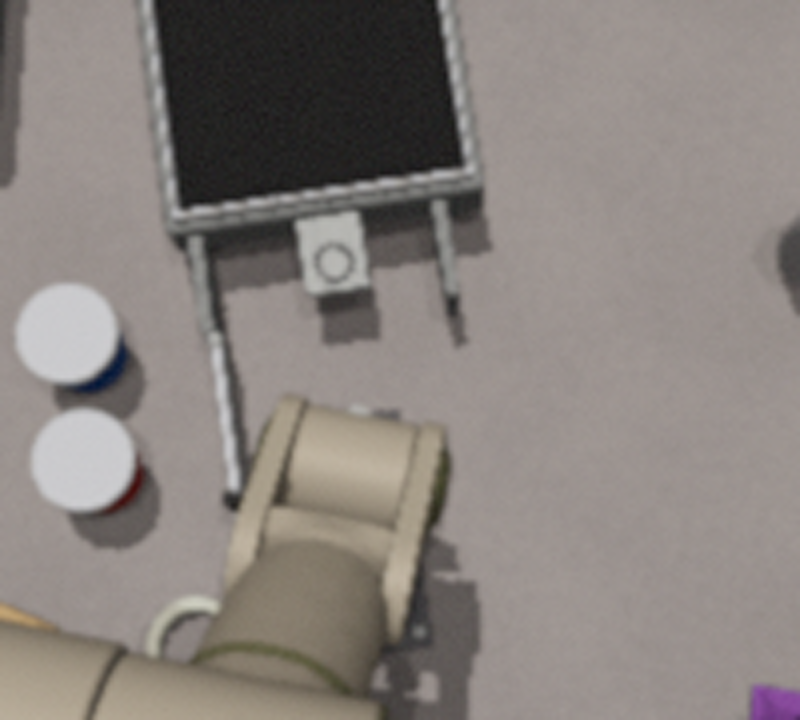

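In the scene crop the saddle is at about (287,299), the ring at (422,345), and the jack is level. I lower it to about 5 mm off the table and re-measure.

jog_arm([
  [[0,0,0.3,0,0,0],[0,0,0.27,0,0,0],[0,0,0,0,0,0],[0,0,0,0,0,0]],
])

```text
time_s: 12.55
position: [0.4414, 0.0423, 0.0367]
tool_rot: [[0.985, 0.175, -0.0], [0.175, -0.985, 0.0], [-0.0, -0.0, -1.0]]
ft_force: [0.4, -0.1, -8.3]
grip_width: 0.0305
```

```bash
python3 - <<'E'
from h import *
def S(x,y,z): return atz("scene",200+(x+.5)/4-.5,110+(y+.5)/4-.5,z)
a,b=S(287,299,.088),S(422,345,.093); print(a,b,b-a)
go([.59,.067,.035],10.2)
im,d=vision.get_image('scene'); crop('scene',im,(250,150,350,220),8,'pics/c9s.png')
E
```

```text
[0.51371077 0.05689135 0.088     ] [0.65870225 0.08171214 0.093     ] [0.14499148 0.02482079 0.005     ]
t 12.55 pos [0.4414 0.0423 0.0367] yaw 10.09 tilt [-1.e-04  0.e+00 -1.e+00] F [ 0.4 -0.1 -8.3] g 0.0305
units xyz [3.767 0.043 0.041] rz units -0.012
```

View pics/c9s.png

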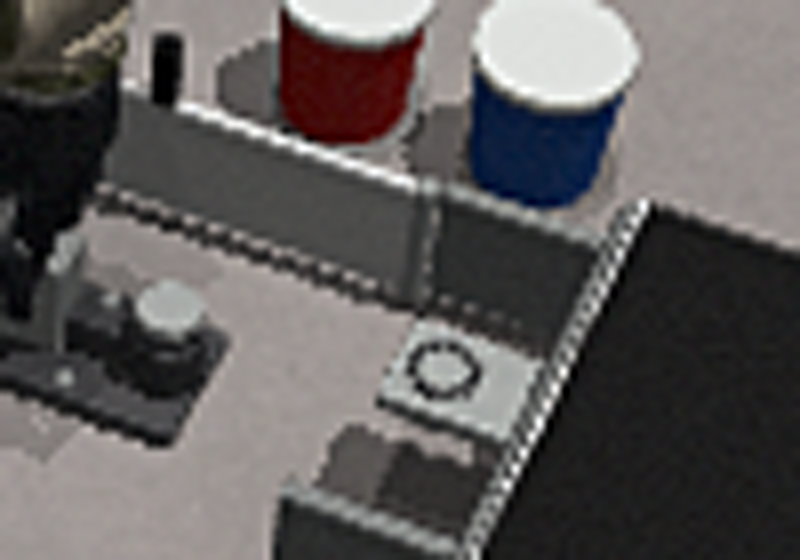

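The saddle top is at (170,305) and the ring at (444,370) in this 8x crop.

```bash
python3 - <<'E'
from h import *
def S(x,y,z): return atz("scene",250+(x+.5)/8-.5,150+(y+.5)/8-.5,z)
a,b=S(170,305,.0655),S(444,370,.093); d=b-a;print(a,b,d)
R=env.observe()['tool_rot']; print(R.T@d/.04)
E
```

```text
[0.51176684 0.05771891 0.0655    ] [0.65833296 0.08184636 0.093     ] [0.14656612 0.02412745 0.0275    ]
[ 3.71350455  0.04899361 -0.68555852]
```

jog_arm([
  [[0.37,0.005,0,0,0,0],[0.37,0.005,0,0,0,0],[0.37,0.005,0,0,0,0],[0.37,0.005,0,0,0,0],[0.37,0.005,0,0,0,0],[0.37,0.005,0,0,0,0],[0.37,0.005,0,0,0,0],[0.37,0.005,0,0,0,0],[0.37,0.005,0,0,0,0],[0.37,0.005,0,0,0,0]],
])

```text
time_s: 13.6
position: [0.5878, 0.0665, 0.0369]
tool_rot: [[0.984, 0.176, 0.0], [0.176, -0.984, -0.0], [0.0, 0.0, -1.0]]
ft_force: [0.6, -0.4, -8.3]
grip_width: 0.0304
```

jog_arm([
  [[0.04,0,0,0,0,0],[0,0,0,0,0,0],[0,0,0,0,0,0]],
])

```text
time_s: 13.9
position: [0.5881, 0.0666, 0.0365]
tool_rot: [[0.984, 0.176, -0.001], [0.176, -0.984, 0.0], [-0.001, -0.0, -1.0]]
ft_force: [-0.1, -0.0, -9.1]
grip_width: 0.0308
```

```bash
python3 - <<'E'
from h import *
go([.5895,.067,.032],10.2)
im,d=vision.get_image('scene'); crop('scene',im,(250,150,350,220),8,'pics/c10s.png')
im,d=vision.get_image('top'); crop('top',im,(180,110,280,190),8,'pics/c10t.png')
E
```

```text
t 13.9 pos [0.5881 0.0666 0.0365] yaw 10.13 tilt [-0.0012  0.     -1.    ] F [-0.1 -0.  -9.1] g 0.0308
units xyz [ 0.037 -0.002  0.112] rz units -0.009
```

View pics/c10s.png

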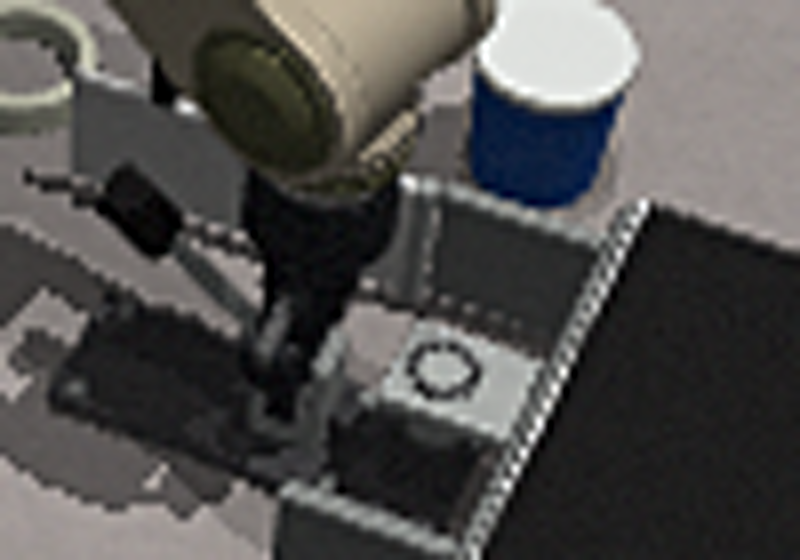

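View pics/c10t.png

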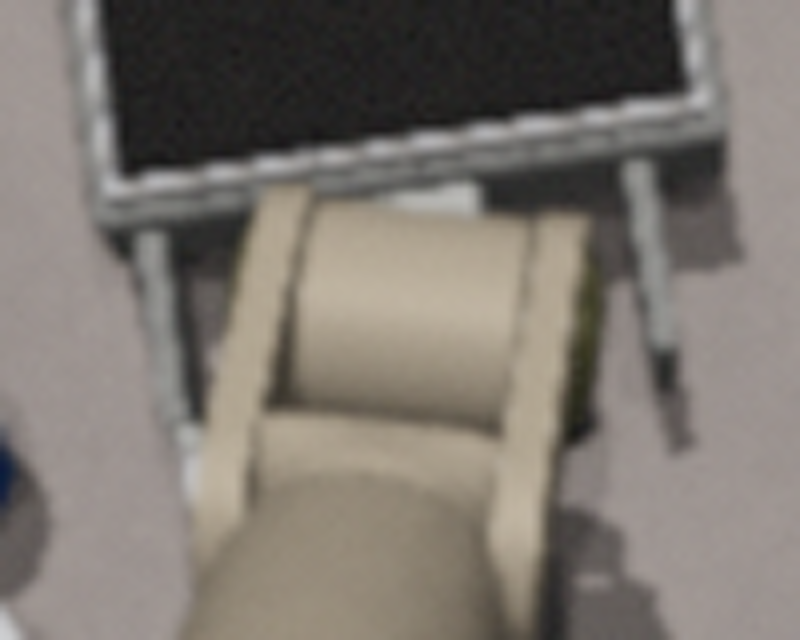

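The jack is in the bay, with no contact force beyond its own weight. I lower it.

jog_arm([
  [[0.01,0,0.06,0,0,0],[0,0,0.06,0,0,0],[0,0,0,0,0,0],[0,0,0,0,0,0]],
])

```text
time_s: 14.4
position: [0.5892, 0.0667, 0.0316]
tool_rot: [[0.984, 0.176, -0.0], [0.176, -0.984, 0.0], [-0.0, -0.0, -1.0]]
ft_force: [-0.0, 0.2, -8.2]
grip_width: 0.0308
```

jog_arm([
  [[0,0,0.04,0,0,0],[0,0,0,0,0,0],[0,0,0,0,0,0]],
])

```text
time_s: 14.7
position: [0.5893, 0.0667, 0.0313]
tool_rot: [[0.984, 0.176, 0.001], [0.176, -0.984, -0.0], [0.001, 0.0, -1.0]]
ft_force: [-5.6, -0.6, 5.1]
grip_width: 0.0305
```

It is seated, since Fz has turned positive. I release and lift straight up.

jog_arm([
  [[0,0,0,0,0,0],[0,0,0,0,0,0],[0,0,0,0,0,0],[0,0,0,0,0,0],[0,0,-0.4,0,0,0],[0,0,-0.8,0,0,0],[0,0,-0.8,0,0,0],[0,0,-0.8,0,0,0],[0,0,-0.8,0,0,0],[0,0,-0.8,0,0,0]],
], grip=0.8)

```text
time_s: 15.7
position: [0.5892, 0.0667, 0.2076]
tool_rot: [[0.984, 0.176, 0.0], [0.176, -0.984, -0.0], [0.0, 0.0, -1.0]]
ft_force: [0.5, -0.8, -0.8]
grip_width: 0.0767
```

```bash
python3 - <<'E'
from h import *
go([.5865-.0894*.984,.0665-.0894*.177,.14],10.2)
im,d=vision.get_image('scene'); crop('scene',im,(250,150,350,220),8,'pics/c11s.png')
im,d=vision.get_image('top'); crop('top',im,(180,110,280,190),8,'pics/c11t.png')
E
```

```text
t 15.7 pos [0.5892 0.0667 0.2076] yaw 10.13 tilt [ 3.e-04 -0.e+00 -1.e+00] F [ 0.5 -0.8 -0.8] g 0.0767
units xyz [-2.302 -0.003  1.688] rz units -0.008
```

View pics/c11s.png

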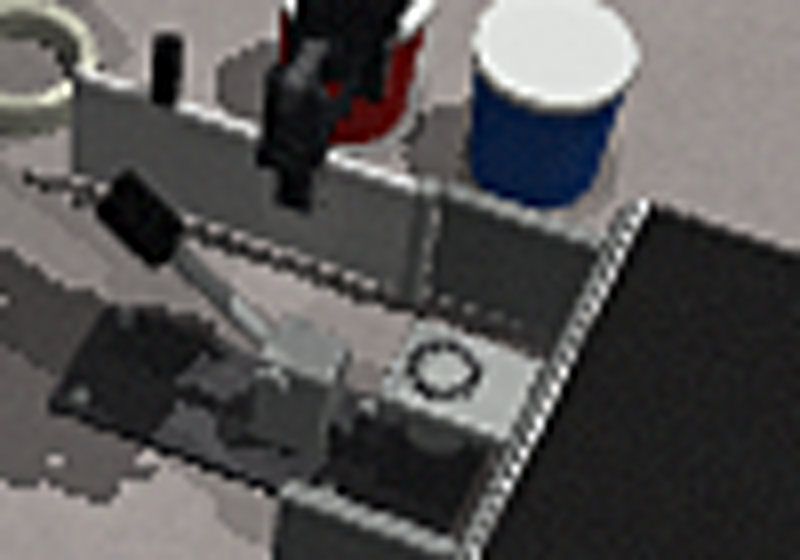

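View pics/c11t.png

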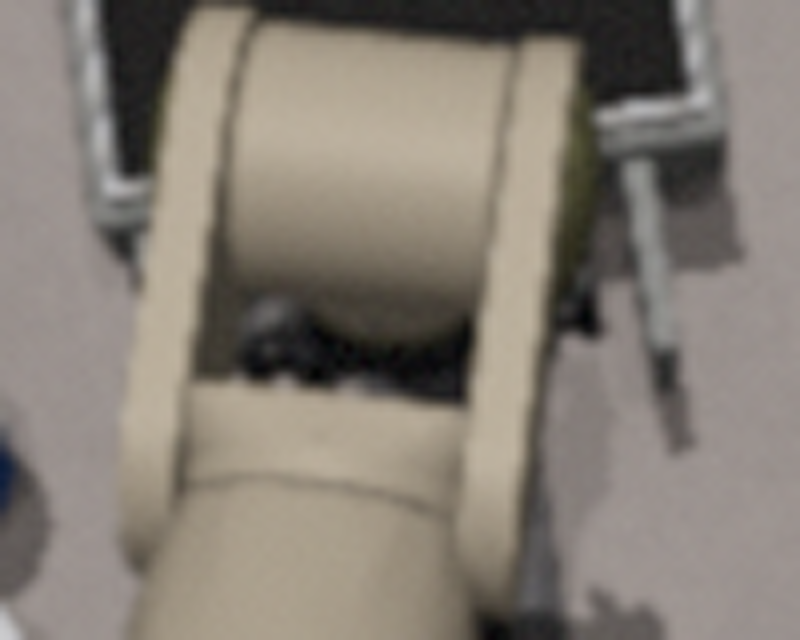

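The block top is centred at about (304,353), the ring is at (444,370) and the handle pad is at about (142,210). I check the 75 mm offset.

```bash
python3 - <<'E'
from h import *
def S(x,y,z): return atz("scene",250+(x+.5)/8-.5,150+(y+.5)/8-.5,z)
r=S(444,370,.093); b=S(304,353,.072); d=r-b
c,s=np.cos(np.radians(10.2)),np.sin(np.radians(10.2))
print(r,b,d[:2], c*d[0]+s*d[1], -s*d[0]+c*d[1]); print("hpad",S(142,205,.129))
# project expected corners of block top & pad for check
for o in((.5866,.0668),):
    for dx,dy in((-.02,-.016),(-.02,.016),(.02,.016),(.02,-.016)):
        u,v=proj("scene",(o[0]+c*dx-s*dy-.0022,o[1]+s*dx+c*dy+.0017,.072)); print(((u-250+.5)*8-.5).round(),((v-150+.5)*8-.5).round())
E
```

```text
[0.65833296 0.08184636 0.093     ] [0.5877469  0.06613643 0.072     ] [0.07058606 0.01570993] 0.07225248064101095 0.0029619303388805467
hpad [0.49153588 0.05669164 0.129     ]
253.0 355.0
277.0 313.0
349.0 339.0
326.0 382.0
```

The offset reads 72 mm along and 3 mm across against 75 and 0, which is within tolerance. I close the fingers, move over the handle pad and press along its arc.

jog_arm([
  [[-0.6,0,0,0,0,0],[-0.6,0,0,0,0,0],[-0.6,0,0,0,0,0],[-0.5,0,0,0,0,0],[0,0,0.7,0,0,0],[0,0,0.7,0,0,0],[0,0,0,0,0,0]],
], grip=-1, squeeze=30)

```text
time_s: 16.5
position: [0.4969, 0.0507, 0.1472]
tool_rot: [[0.984, 0.176, -0.007], [0.176, -0.984, 0.001], [-0.006, -0.002, -1.0]]
ft_force: [0.4, -0.2, 0.3]
grip_width: -0.0001
```

```bash
python3 - <<'E'
from h import *
go([.5865-.115*.984,.0665-.115*.177,.067],10.2)
im,d=vision.get_image('scene'); crop('scene',im,(250,150,350,220),8,'pics/c12s.png')
E
```

```text
t 16.5 pos [0.4969 0.0507 0.1472] yaw 10.12 tilt [-0.0067  0.001  -1.    ] F [ 0.4 -0.2  0.3] g -0.0001
units xyz [-0.586  0.014  2.008] rz units -0.01
```

View pics/c12s.png

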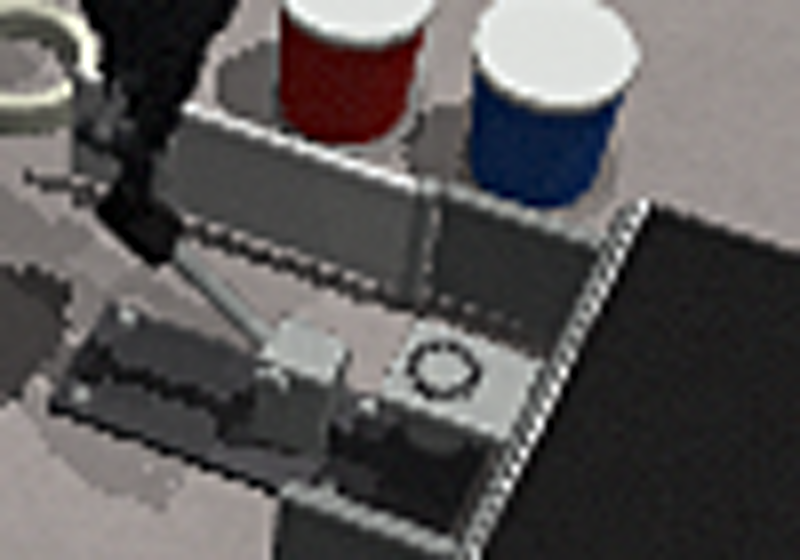

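jog_arm([
  [[0,0,0.25,0,0,0],[-0.15,0,0.28,0,0,0],[-0.15,0,0.28,0,0,0],[-0.15,0,0.28,0,0,0],[0,0,0,0,0,0]],
])

```text
time_s: 17.05
position: [0.4815, 0.0472, 0.1067]
tool_rot: [[0.984, 0.176, 0.001], [0.176, -0.984, -0.0], [0.001, 0.0, -1.0]]
ft_force: [0.2, -0.1, 3.2]
grip_width: -0.0002
```

```bash
python3 - <<'E'
from h import *
go([.5865-.115*.984,.0665-.115*.177,.067],10.2)
im,d=vision.get_image('scene'); crop('scene',im,(250,150,350,220),8,'pics/c13s.png')
E
```

```text
t 17.05 pos [0.4815 0.0472 0.1067] yaw 10.12 tilt [ 1.5e-03 -2.0e-04 -1.0e+00] F [ 0.2 -0.1  3.2] g -0.0002
units xyz [-0.206 -0.01   0.991] rz units -0.009
```

View pics/c13s.png

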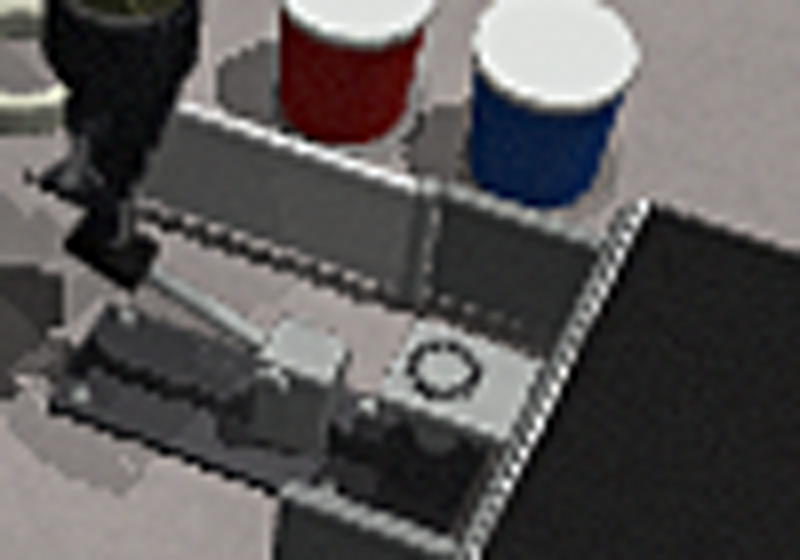

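The handle is going down with 3 N and the jack has not moved. I continue.

jog_arm([
  [[-0.06,0,0.25,0,0,0],[-0.06,0,0.25,0,0,0],[-0.05,0,0.25,0,0,0],[-0.03,0,0.2,0,0,0],[0,0,0.05,0,0,0],[0,0,0,0,0,0]],
])

```text
time_s: 17.7
position: [0.4733, 0.0457, 0.0681]
tool_rot: [[0.984, 0.176, 0.0], [0.176, -0.984, -0.001], [-0.0, 0.001, -1.0]]
ft_force: [-6.9, -3.5, 17.3]
grip_width: -0.0
```

```bash
python3 - <<'E'
from h import *
go([.5865-.115*.984,.0665-.115*.177,.067],10.2)
E
```

```text
t 17.7 pos [0.4733 0.0457 0.0681] yaw 10.16 tilt [ 1.e-04 -1.e-03 -1.e+00] F [-6.9 -3.5 17.3] g -0.0
units xyz [ 0.004 -0.012  0.026] rz units -0.005
```

jog_arm([
  [[-0.02,0,0.06,0,0,0],[0,0,0.04,0,0,0],[0,0,0,0,0,0],[0,0,0,0,0,0],[0,0,0,0,0,0]],
])

```text
time_s: 18.2
position: [0.4731, 0.0456, 0.0659]
tool_rot: [[0.984, 0.177, 0.003], [0.177, -0.984, -0.001], [0.003, 0.002, -1.0]]
ft_force: [-11.0, -0.6, 35.5]
grip_width: -0.0001
```

```bash
python3 - <<'E'
from h import *
go([.5865-.115*.984,.0665-.115*.177,.067],10.2)
im,d=vision.get_image('scene'); crop('scene',im,(250,150,350,220),8,'pics/c14s.png')
z=np.load('scene0.npz')['d']; W0=world('scene',z);W1=world('scene',d)
# lug top height: around ring pixel
for W in(W0,W1):
    k=(abs(W[...,0]-.66)<.012)&(abs(W[...,1]-.08)<.012)&(W[...,2]>.08)&(W[...,2]<.12); print(k.sum(),np.median(W[k][:,2]))
E
```

```text
t 18.2 pos [0.4731 0.0456 0.0659] yaw 10.17 tilt [ 0.0033 -0.0013 -1.    ] F [-11.   -0.6  35.5] g -0.0001
units xyz [ 0.007 -0.013 -0.026] rz units -0.004
28 0.09542343172590201
26 0.10916993162917787
```

View pics/c14s.png

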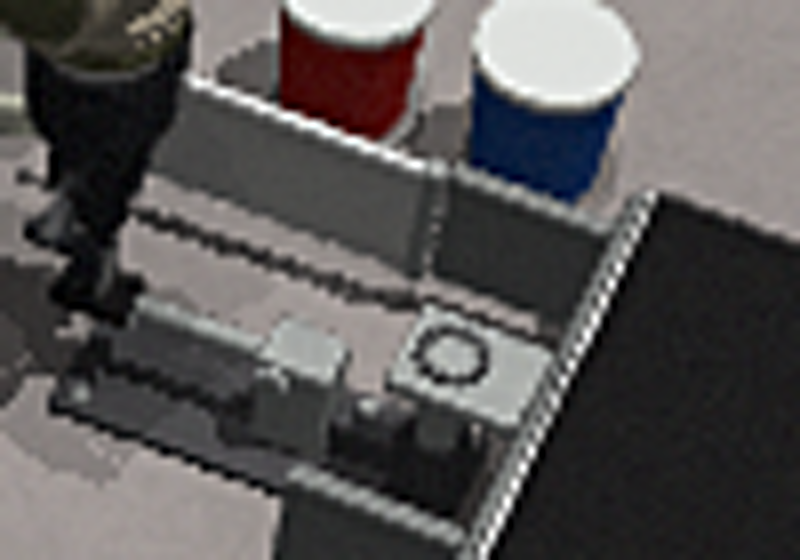

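The bed is raised: the lug is about 13 mm higher, the handle is level and the block is still at (304,353). I let it come up along the same arc.

jog_arm([
  [[0,0,-0.1,0,0,0],[0.03,0,-0.25,0,0,0],[0.05,0,-0.25,0,0,0],[0.06,0,-0.25,0,0,0],[0.06,0,-0.25,0,0,0],[0.15,0,-0.28,0,0,0],[0.15,0,-0.28,0,0,0],[0.15,0,-0.28,0,0,0],[0,0,-0.25,0,0,0],[0,0,-0.1,0,0,0]],
])

```text
time_s: 19.25
position: [0.4982, 0.0505, 0.1553]
tool_rot: [[0.984, 0.176, 0.001], [0.176, -0.984, -0.0], [0.001, 0.0, -1.0]]
ft_force: [-0.2, -0.3, -0.7]
grip_width: 0.0
```

jog_arm([
  [[0,0,0,0,0,0],[0,0,0,0,0,0],[0,0,0,0,0,0],[0,0,0,0,0,0],[0,0,0,0,0,0]],
])

```text
time_s: 19.75
position: [0.4978, 0.0504, 0.1539]
tool_rot: [[0.984, 0.176, -0.001], [0.176, -0.984, 0.0], [-0.001, -0.0, -1.0]]
ft_force: [-0.0, 0.3, -0.4]
grip_width: -0.0001
```

```bash
python3 - <<'E'
from h import *
go([.5865-.115*.984,.0665-.115*.177,.067],10.2)
im,d=vision.get_image('scene'); crop('scene',im,(250,150,350,220),8,'pics/c15s.png')
W=world('scene',d)
k=(abs(W[...,0]-.66)<.012)&(abs(W[...,1]-.08)<.012)&(W[...,2]>.08)&(W[...,2]<.12); print(k.sum(),np.median(W[k][:,2]))
E
```

```text
t 19.75 pos [0.4978 0.0504 0.1539] yaw 10.13 tilt [-6.e-04  1.e-04 -1.e+00] F [-0.   0.3 -0.4] g -0.0001
units xyz [-0.62  -0.003  2.173] rz units -0.009
28 0.09674005439608391
```

View pics/c15s.png

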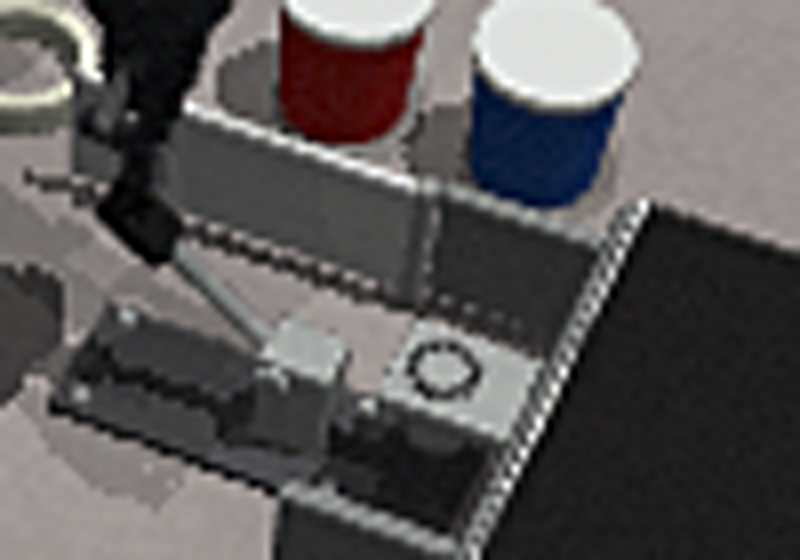

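The bed and handle are back exactly where they were, and the jack has not shifted. I make the second stroke.

jog_arm([
  [[0,0,0.42,0,0,0],[-0.15,0,0.28,0,0,0],[-0.15,0,0.28,0,0,0],[-0.15,0,0.28,0,0,0],[-0.07,0,0.25,0,0,0],[-0.06,0,0.25,0,0,0],[-0.05,0,0.25,0,0,0],[-0.04,0,0.2,0,0,0],[-0.03,0,0.05,0,0,0],[0,0,0,0,0,0]],
])

```text
time_s: 20.8
position: [0.4727, 0.0457, 0.0663]
tool_rot: [[0.984, 0.176, 0.007], [0.176, -0.984, -0.0], [0.007, 0.001, -1.0]]
ft_force: [-2.2, 4.6, 26.6]
grip_width: 0.0001
```

jog_arm([
  [[0,0,0.05,0,0,0],[0,0,0,0,0,0],[0,0,0,0,0,0]],
])

```text
time_s: 21.1
position: [0.4728, 0.0456, 0.0656]
tool_rot: [[0.984, 0.176, 0.008], [0.176, -0.984, -0.0], [0.008, 0.002, -1.0]]
ft_force: [-5.6, 3.4, 42.6]
grip_width: -0.0004
```

```bash
python3 - <<'E'
from h import *
go([.5865-.115*.984,.0665-.115*.177,.067],10.2)
im,d=vision.get_image('scene'); crop('scene',im,(250,150,350,220),8,'pics/c16s.png')
W=world('scene',d)
k=(abs(W[...,0]-.66)<.012)&(abs(W[...,1]-.08)<.012)&(W[...,2]>.08)&(W[...,2]<.12); print(k.sum(),np.median(W[k][:,2]))
E
```

```text
t 21.1 pos [0.4728 0.0456 0.0656] yaw 10.14 tilt [ 8.3e-03 -5.0e-04 -1.0e+00] F [-5.6  3.4 42.6] g -0.0004
units xyz [ 0.017 -0.01  -0.035] rz units -0.007
33 0.10954708634888664
```

View pics/c16s.png

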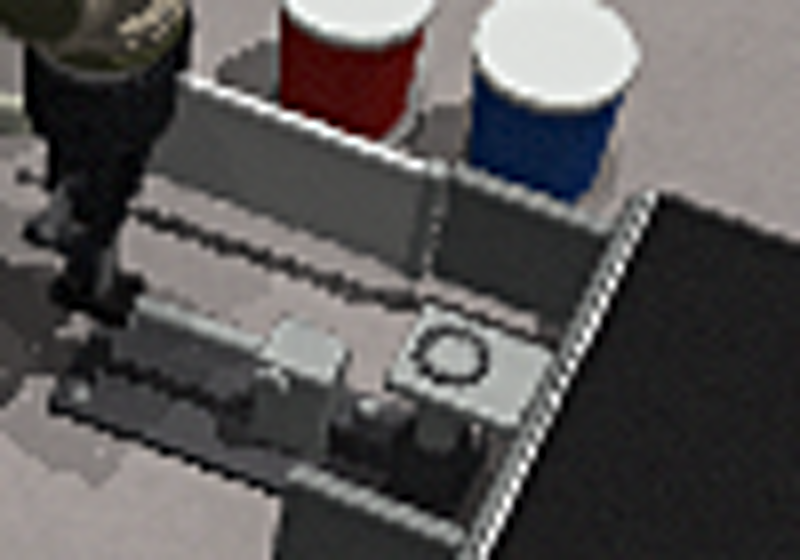

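The bed is up again. 43 N is more push than needed, so I ease back a little before handing in.

jog_arm([
  [[0,0,-0.04,0,0,0],[0,0,0,0,0,0],[0,0,0,0,0,0]],
])

```text
time_s: 21.45
position: [0.4727, 0.0457, 0.0662]
tool_rot: [[0.984, 0.176, 0.008], [0.176, -0.984, -0.0], [0.007, 0.002, -1.0]]
ft_force: [-1.8, 3.7, 29.7]
grip_width: -0.0005
```

```bash
python3 - <<'E'
from h import *
go([.4733,.0461,.067],10.2)
im,d=vision.get_image('scene')
W=world('scene',d)
k=(abs(W[...,0]-.66)<.012)&(abs(W[...,1]-.08)<.012)&(W[...,2]>.08)&(W[...,2]<.12); print(k.sum(),np.median(W[k][:,2]))
crop('scene',im,(180,80,400,240),3.5,'pics/c17s.png')
go([.4733,.0461,.067],10.2)
E
```

```text
t 21.45 pos [0.4727 0.0457 0.0662] yaw 10.12 tilt [ 7.6e-03 -2.0e-04 -1.0e+00] F [-1.8  3.7 29.7] g -0.0005
units xyz [ 0.016 -0.008 -0.019] rz units -0.009
30 0.10761262274664155
t 21.5 pos [0.4727 0.0457 0.0662] yaw 10.12 tilt [ 7.6e-03 -2.0e-04 -1.0e+00] F [-3.1  3.7 29.2] g -0.0001
units xyz [ 0.016 -0.009 -0.019] rz units -0.009
```

View pics/c17s.png

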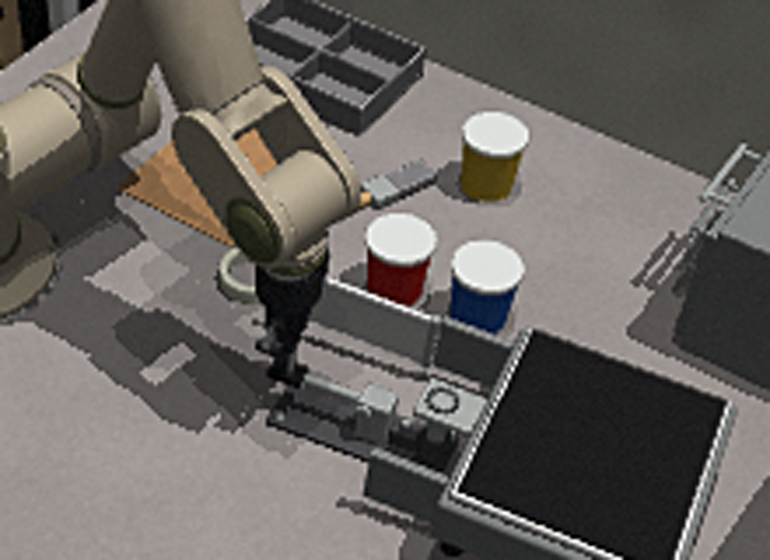

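The handle is held at its stop with 29 N, the bed is up, the guard is in line with the left wall and the bystanders in view look untouched.

```bash
python3 -c "
from rig import close_job
print(close_job())"
```

```text
the job is handed in; nothing more can be done
None
```

The front of the press is raised on the jack alone, with the gripper still holding the handle down. I handed the job in at about 21.5 s of the 70 s allowed; `close_job` gives no verdict.

I swung the guard square by its post and set the jack on the table under the lift pad. I then pumped one full stroke down, let it come all the way up, and pressed it fully down again.

Last checks:
- **Handle:** the fingertips are at 66 mm, where the stop should be 67 mm, holding with about 29 N. The push reached 43 N for a moment before I eased it off.
- **Bed:** the lug reads about 11 to 12 mm higher than at the start. That is from noisy depth readings: 0.108 m now, 0.095 m at the start and 0.097 m after the return stroke. The bed settled fully between strokes.
- **Saddle:** its centring is worked out from the visible grip block and the gripper pose, as the lug hides it. The block-to-ring distance came out at 72 mm along and 3 mm across, against the 75 and 0 it should be. That is about 4 mm off, inside the 12 mm limit. The jack did not shift visibly during the strokes.
- **Guard:** measured after release, it was within 0.02 rad of square. The two cameras differed by 0.03 rad.
- **Bystanders:** the tubs and the visible parts of the brush and tape roll looked unmoved in the last picture. The bottle, wrench and carton were outside it, and I did not measure any of them at the end.

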